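Roll a hex busbar support inserts-up and kit it in the lower tier

ROBOT

A 7-joint arm with a two-finger parallel gripper is mounted at the origin on the work surface. World frame = base frame: x ahead of the robot, y to its left, z up, the work surface at z = 0. Lengths are in m, angles in rad, forces in N, time in s.
With the tool pointing down it reaches from about 0.425 to 0.825 m from the base axis. Payload 3.6 kg.
Tool frame: the origin (TCP) lies midway between the tips of the shut fingers; the grasp point (between the pads) lies grasp_offset behind it (grasp_offset is the distance from the TCP to the grasp point, in m); z points along the fingers, y is the direction in which the jaws open and shut (so a half turn about z gives the same grasp; the last joint's range is limited). The gripper opens to 85 mm and grips with 20 to 120 N. Pads are 22 mm wide; open, the fingers measure 114 mm over their backs; the gripper's body (76 mm by 85 mm) begins 54 mm behind the grasp point. The pads swing forward as they close: fully open they stand 13 mm farther back than shut.
Start: joints at [-0.026, 0.615, -0.013, 1.423, 0.008, 1.103, -0.04], TCP at [0.65, 0, 0.231] pointing down, gripper open.
Joint ranges: [-3.12, 3.12], [-0.3, 2.06], [-1.34, 1.32], [0.26, 2.42], [-1.36, 4.5], [0.01, 1.98], [-2.84, 2.84]. Speed limits (rad/s): [2.79, 2.79, 3.14, 3.14, 3.14, 3.14, 3.14].

INTERFACE

Orientations are given as a 3x3 rotation matrix whose columns are the frame's x, y, z axes.
In Python, from cell import move_to, line_to, set_joints, grip, hold, inverse_kinematics, snapshot, camera_model, MotionError, job_done, masks_of, get_time_s, get_joints, get_qvel, get_effort, get_tool_pos, get_tool_rot, get_ft_force, get_ft_torque, get_grip_width, grasp_offset gives the robot as it stands. Calls block until the motion is done:
- move_to(position, orientation): joint-space move of the TCP to a pose.
- line_to(position, ori=None, max_speed=0.15): straight line of the TCP; ori=None keeps the orientation; max_speed is the mean speed in m/s.
- set_joints(angles): joint-space move.
- grip(opening, effort=None): finger opening in m; effort is the grip in N (None keeps the last); returns when the fingers have stopped.
- hold(seconds).
- inverse_kinematics(position, orientation): joint angles nearest the present ones, or None.
- snapshot(name): name is "scene" or "side" or "wrist"; returns (picture, depth): 384x512x3 uint8, blue, green, red; 384x512 float32, m along the optical axis (not along the pixel's ray), 0 where there is no reading.
- camera_model(name): a dict with "K" (3x3 intrinsics, pixels), "R" (3x3) and "t" (3): a world point X has camera coordinates R X + t. Camera axes: x right, y down, z forward; pixel columns grow to the right and rows downward; lengths in m; the calibration is good to about 2 mm. The wrist camera is an equidistant fisheye: a pixel r from the principal point sees the ray r / f radians off the axis. A picture is of the moment at which its call begins: read the wrist's pose just before it. camera_model takes no time and is no camera call; for the wrist camera it gives the pose at the moment of the call.
A pose or a line that the arm cannot do raises MotionError and nothing moves.
- job_done(): hands the job in, once; it reports no verdict.
Trained networks look in the newest picture that a camera, given by its name, has taken for a name from the list of things; names that differ only in an ending like _2 or _b are one class to them, and where a whole thing is asked for, a point or a joint stands for the part that bears it (a point fixed in the world has none). Each returns a list of dicts, best first, with "score" (0 to 1); they miss things now and then, are a little off and sometimes report something else, mostly with a low value. They report only what shows in the picture. A call takes as long as a camera call. They do not tell look-alikes from the thing itself.
- masks_of(camera, query): "pixels" (384x512 bool, what is visible of it) and "bbox" ([left, top, right, bottom] in pixels, round what is visible of it).
Readings, each from a call of its own:
- get_time_s(): time.
- get_joints(): joint angles.
- get_qvel(): joint speeds.
- get_effort(): joint torques, N m.
- get_tool_pos(): TCP position.
- get_tool_rot(): TCP orientation.
- get_ft_force(): force on the tool from outside, world axes, zero at the start.
- get_ft_torque(): the same for the moment, N m.
- get_grip_width(): finger opening in m.
Only numpy, scipy, OpenCV 4.12 (cv2) and the standard library are available. Lean on these libraries where they do the work, as an engineer would, in place of code of your own. Each camera call takes 0.05 s, during which the arm holds its last target.

TASK

Lift the kit case's hinged flap by its orange handle and leave it standing open, then roll the dark red hex bar over on the bench, one face at a time, letting it settle on each and without lifting it off the bench, until its yellow face with the two brass inserts is on top. Then lay the bar lengthwise on the floor of the case's lower tier, yellow face still up and not dropped in, close the flap fully and let go. Leave the other parts and tools where they are.

Things in the scene. Friction and masses are not known exactly. Their poses are not given: they have to be found in the camera images.
- bar_center (a point): Centre of the loose dark red hex prism bar, 48 mm across flats, 55.4 across corners, flats 27.7 wide, 110 long, about 0.3 kg. Own y: along the bar; own +z: outward normal of the yellow flat with two brass inserts; own -z: that of the opposite flat, which has a black line. Centre 24 mm high when resting on the bench, 29 on the tier floor. With a flat on top it is widest (55.4 mm) half-way up.
- case_tier (a point): Centre of the lower tier's floor in the fixed blue kit case, 5 mm above the bench. Axes: x toward the hinge side (away from the robot), y along the tier's length, z up. Tier inside: 152 mm (x) by 162 mm (y), 63 mm deep; walls 5 mm thick, rims 68 mm above the bench. Behind the hinge (x +81 to +166 mm) is an open bay 45 mm high holding small fixed parts.
- flap_handle (a point): Middle of the flap's orange handle, a round bar 10 mm thick along the case's y, 60 mm clear between its two end posts, 37.5 mm above the flap's top face. With the flap shut it is 145 mm toward the case's -x from the hinge line and 40 mm above it, so 111 mm above the bench. It turns with the flap.
- flap_hinge (a point): Middle of the flap's hinge line, at the tier's far (+x) rim, 71 mm above the bench; the line runs along the case's y. Own frame turns with the flap. The grey flap, 160 by 172 mm and 5 mm thick, covers the whole lower tier.
- flap (a joint): Angle of the flap in rad: 0 shut on the rim, grows as the handle side is lifted up and over away from the robot, stop at 1.9. The hinge is stiff (0.2 N m of friction) and the flap stays where it is left; about 1.5 to 2.2 N at the handle moves it.
- bar: The red hex bar, same frame as its centre. At the start the yellow flat faces outward and down on the robot's side, hidden from above; the black-lined flat slopes upward on the far side. Two rolls away from the robot (toward the black-lined side), each 60 degrees about a lower edge and moving the centre 27.7 mm, bring yellow to the top.
- spare: Cream-white hex bar of the same size with no yellow face, origin at its centre, own y along it; leave it alone.
- breaker: White two-pole breaker with blue toggle, 70 x 36 mm, 76 mm tall, origin under its centre; leave it alone.
- contactor: Black contactor with green top, 75 x 45 mm, 86 mm tall, origin under its centre; leave it alone.
- pliers: Pliers with orange grips, 180 mm long, 16 mm thick, own x toward the jaws; leave them alone.
- driver: Green-handled screwdriver, 200 mm long, own x toward the tip; leave it alone.
There are look-alikes about, which are no part of the job. Of the things that look like the bar, take the one that is farthest to the robot's right at the start.

How it is judged:
On the way, in this order (a step that is already met when the one before it is completed fails the run):
1. the flap stands open (at least 1.4 rad) (value of joint flap above 1.4 rad), for 0.2 s.
2. the bar has rolled over one face: it rests on the bench with the yellow face next to the top (angle between bar_center's own z axis and vertical between 0.95 and 1.15 rad and height (world z) of bar_center between 0.02 and 0.027 m and horizontal distance between bar_center and case_tier above 0.13 m and linear speed of bar below 0.03 m/s and angular speed of bar below 0.3 rad/s), for 0.15 s.
3. the bar has rolled over again: it rests on the bench with the yellow face on top (angle between bar_center's own z axis and vertical below 0.1 rad and height (world z) of bar_center between 0.02 and 0.027 m and horizontal distance between bar_center and case_tier above 0.13 m and linear speed of bar below 0.03 m/s and angular speed of bar below 0.3 rad/s), for 0.15 s.
4. the bar lies lengthwise on the floor of the lower tier, yellow face up, with the flap still open (x of bar_center in the frame of case_tier between -0.05 and 0.05 m and y of bar_center in the frame of case_tier between -0.04 and 0.04 m and z of bar_center in the frame of case_tier between 0.02 and 0.028 m and angle between bar_center's own z axis and vertical below 0.12 rad and angle between the y axis of bar_center and the y axis of case_tier, either way round below 0.3 rad and linear speed of bar below 0.03 m/s and angular speed of bar below 0.3 rad/s and value of joint flap above 1.2 rad), for 0.2 s.
At the end, for the whole second after the job is handed in: the flap is shut (under 0.05 rad) and the bar lies at rest, released, on the floor of the lower tier: yellow face up within 0.12 rad, along the tier within 0.3 rad, its centre within 50 mm (x) and 40 mm (y) of the tier's centre (x of bar_center in the frame of case_tier between -0.05 and 0.05 m and y of bar_center in the frame of case_tier between -0.04 and 0.04 m and z of bar_center in the frame of case_tier between 0.02 and 0.028 m and angle between bar_center's own z axis and vertical below 0.12 rad and angle between the y axis of bar_center and the y axis of case_tier, either way round below 0.3 rad and linear speed of bar below 0.03 m/s and angular speed of bar below 0.3 rad/s and value of joint flap below 0.05 rad and contact force between bar and the fingers below 0.1 N); the robot touches nothing.
It fails at once if the red bar is lifted off the bench (centre above 50 mm) before its yellow face is on top (angle between bar_center's own z axis and vertical above 0.5 rad and height (world z) of bar_center above 0.05 m).
It fails at once if the bar is dropped into the case (faster than 0.6 m/s inside it) (horizontal distance between bar_center and case_tier below 0.07 m and z of bar_center in the frame of case_tier below 0.08 m and linear speed of bar above 0.6 m/s).
It fails at once if another part or tool is moved by more than 25 mm (distance of any of spare, breaker, contactor, pliers, driver from where it was at the start of the episode above 0.025 m).
It also fails if it takes over 72 s, if anything falls off the work surface, if the arm or the gripper's body presses on something with over 40 N, if the wrist force passes 120 N, or if a joint passes its speed limit or range.

## Working session

There is one attempt and no reset: what is moved stays moved. The work goes in short steps, each a Python script; the robot and the scene stay as the last script left them, time stands still between calls to the robot, and variables do not carry over. Pictures are saved under pics/ and viewed, and the job is handed in when it is done.

```bash
ls; mkdir -p pics; python3 - <<'E'
from cell import *
import cv2
for n in ["scene","side","wrist"]:
    p,d=snapshot(n); cv2.imwrite(f"pics/{n}0.png",p)
    m=camera_model(n); print(n,m["K"],m["R"],m["t"])
print(get_time_s(),get_tool_rot(),grasp_offset() if callable(grasp_offset) else grasp_offset,get_grip_width())
E
```

```text
pics
scene [[454.89773659   0.         264.16099668]
 [  0.         454.89773659 179.28920155]
 [  0.           0.           1.        ]] [[-0.71266122  0.7015067   0.00152513]
 [ 0.40835468  0.41661365 -0.81220658]
 [-0.57040375 -0.57820534 -0.58336794]] [ 0.31355301 -0.14987101  1.70830073]
side [[375.70103304   0.         252.52226242]
 [  0.         375.70103304 189.53564094]
 [  0.           0.           1.        ]] [[-0.81120227 -0.58454635 -0.01601372]
 [-0.33855745  0.491808   -0.80218685]
 [ 0.47679107 -0.64531423 -0.59685829]] [0.41999144 0.22633462 1.01261164]
wrist [[297.31863964   0.         253.79785676]
 [  0.         297.31863964 186.21570758]
 [  0.           0.           1.        ]] [[ 9.99997616e-01  7.48870520e-04 -2.05111225e-03]
 [ 1.27316152e-03 -9.63117704e-01  2.69077438e-01]
 [-1.77395836e-03 -2.69079408e-01 -9.63116361e-01]] [-0.6482026  -0.03498507  0.37989805]
0.15 [[-8.96746680e-05  9.99998043e-01 -1.97644831e-03]
 [ 9.99999995e-01  8.95768622e-05 -4.95741086e-05]
 [-4.93969675e-05 -1.97645274e-03 -9.99998046e-01]] 0.0187 0.0850052959733181
```

View pics/scene0.png

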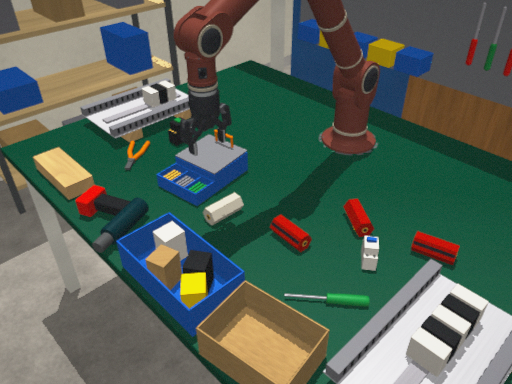

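View pics/side0.png

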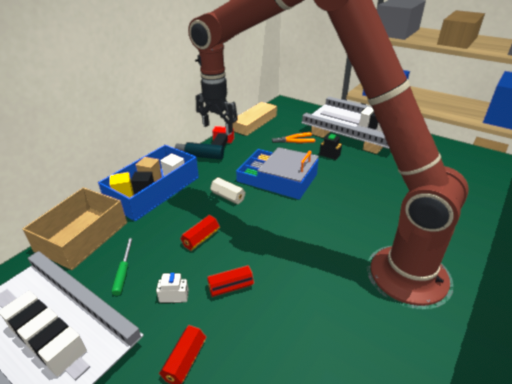

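View pics/wrist0.png

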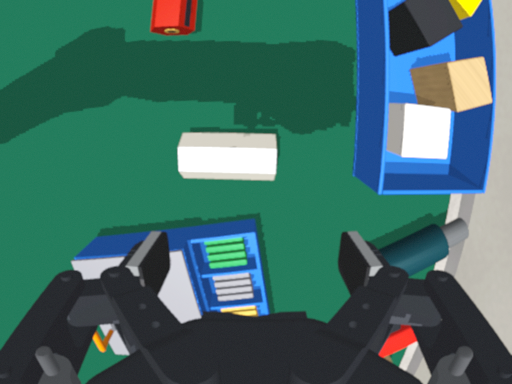

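```bash
cat > h.py <<'E'
from cell import *
import numpy as np, cv2
def unproj(cam,pix,d,m=None):
    m=m or camera_model(cam); K=m["K"]
    u,v=np.asarray(pix,float).T
    x=(u-K[0,2])/K[0,0]; y=(v-K[1,2])/K[1,1]
    if cam=="wrist":
        r=np.hypot(x,y)+1e-12; s=np.tan(r)/r; x=x*s;y=y*s
    P=np.stack([x*d,y*d,d*np.ones_like(x)],1)
    return (P-m["t"])@m["R"]
def maskpts(cam,mask,depth,er=1):
    mk=mask.astype(np.uint8)
    if er: mk=cv2.erode(mk,np.ones((3,3),np.uint8),iterations=er)
    vv,uu=np.nonzero((mk>0)&(depth>0))
    return unproj(cam,np.stack([uu,vv],1),depth[vv,uu]),np.stack([uu,vv],1)
E
python3 - <<'E'
from h import *
for c in ["scene","side","wrist"]:
    p,d=snapshot(c); m=camera_model(c)
    for q in ["bar","spare","breaker","contactor","pliers","driver","flap","flap_handle","case_tier"]:
        for r in masks_of(c,q)[:5]:
            P,_=maskpts(c,r["pixels"],d,0)
            if len(P)<3: continue
            lo,hi=np.percentile(P,[3,97],axis=0)
            print(c,q,round(r["score"],2),[int(x) for x in r["bbox"]],len(P),np.round(np.median(P,0),3),np.round(lo,3),np.round(hi,3))
print(get_time_s())
E
```

```text
scene bar 0.98 [268, 215, 314, 250] 790 [0.567 0.23  0.041] [0.537 0.167 0.002] [0.581 0.275 0.051]
scene bar 0.86 [342, 198, 374, 236] 661 [0.384 0.325 0.042] [0.336 0.263 0.003] [0.413 0.364 0.051]
scene bar 0.75 [411, 230, 459, 263] 912 [0.338 0.53  0.04 ] [0.308 0.481 0.004] [0.359 0.579 0.05 ]
scene bar 0.51 [126, 137, 151, 168] 270 [ 0.638 -0.444  0.015] [ 0.563 -0.518  0.005] [ 0.699 -0.392  0.019]
scene spare 0.88 [203, 192, 243, 226] 684 [0.63  0.024 0.04 ] [ 0.566 -0.005  0.009] [0.673 0.037 0.051]
scene breaker 0.64 [362, 239, 377, 272] 525 [0.485 0.428 0.048] [0.456 0.397 0.005] [0.503 0.45  0.076]
scene contactor 0.87 [168, 120, 182, 147] 292 [ 0.476 -0.422  0.052] [ 0.449 -0.452  0.005] [ 0.49  -0.406  0.088]
scene driver 0.93 [283, 292, 373, 305] 536 [0.627 0.464 0.022] [0.592 0.363 0.006] [0.707 0.503 0.028]
scene flap 0.92 [176, 130, 247, 175] 1331 [ 0.497 -0.176  0.077] [ 0.424 -0.263  0.073] [ 0.576 -0.103  0.082]
scene flap_handle 0.57 [176, 130, 242, 173] 1425 [ 0.496 -0.174  0.077] [ 0.42  -0.269  0.072] [ 0.576 -0.1    0.096]
scene case_tier 0.87 [157, 131, 246
[... 1329 characters left out ...]
 -0.263  0.003] [ 0.657 -0.085  0.081]
wrist bar 0.7 [149, 0, 196, 36] 1512 [0.557 0.175 0.044] [0.528 0.162 0.006] [0.577 0.196 0.05 ]
wrist spare 0.85 [178, 133, 274, 178] 4376 [0.618 0.014 0.048] [ 0.566 -0.016  0.026] [0.669 0.035 0.05 ]
wrist flap 0.66 [73, 248, 201, 356] 2754 [ 0.544 -0.149  0.076] [ 0.421 -0.268  0.073] [ 0.573 -0.1    0.117]
wrist flap 0.55 [68, 218, 265, 351] 10787 [ 0.578 -0.132  0.038] [ 0.423 -0.234  0.005] [ 0.655 -0.084  0.08 ]
wrist flap_handle 0.89 [70, 250, 198, 352] 3017 [ 0.542 -0.148  0.076] [ 0.418 -0.271  0.073] [ 0.573 -0.098  0.119]
wrist case_tier 0.63 [71, 219, 264, 353] 10866 [ 0.578 -0.132  0.038] [ 0.423 -0.234  0.004] [ 0.655 -0.084  0.08 ]
1.65
```

```bash
python3 - <<'E'
from h import *
p=cv2.imread("pics/scene0.png");q=cv2.imread("pics/side0.png")
a=cv2.resize(p[190:270,250:470],None,fx=3.5,fy=3.5,interpolation=cv2.INTER_CUBIC)
b=cv2.resize(q[205:300,165:265],None,fx=3,fy=3,interpolation=cv2.INTER_CUBIC)
c=cv2.resize(q[140:205,230:330],None,fx=3,fy=3,interpolation=cv2.INTER_CUBIC)
o=np.zeros((580,790,3),np.uint8); o[:a.shape[0],:a.shape[1]]=a; y=a.shape[0]+5
o[y:y+285,:300]=b[:580-y]; o[y:y+195,330:630]=c
cv2.imwrite("pics/crop0.png",o)
E
```

```text
(no output)
```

View pics/crop0.png

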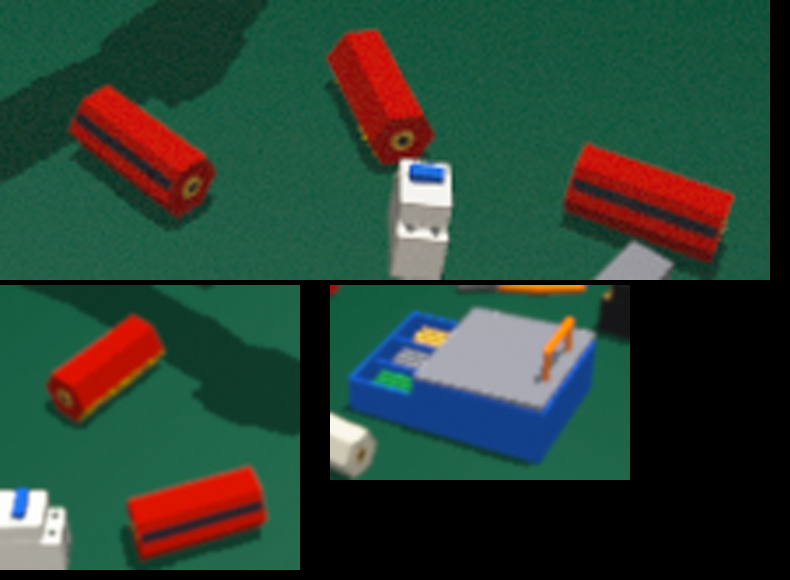

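```bash
cat >> h.py <<'E'
from scipy.optimize import least_squares
def hexfit(P,x0,zc=0.024,L=0.110,free_z=False):
    A=np.deg2rad([90,30,-30,-90,-150,150]); 
    def sd(p):
        x,y,w=p[:3]; z=p[3] if free_z else zc
        d=P-[x,y,z]; ay=np.array([-np.sin(w),np.cos(w)]); ax=np.array([np.cos(w),np.sin(w)])
        a=d[:,:2]@ax; b=d[:,:2]@ay
        h=np.max([a*np.cos(t)+d[:,2]*np.sin(t) for t in A],0)-0.024
        e=np.abs(b)-L/2
        return np.where((h<0)|(e<0),np.maximum(h,e),np.hypot(h,e))
    r=least_squares(sd,list(x0)+([zc] if free_z else []),loss="soft_l1",f_scale=0.002)
    return r.x,np.sqrt(np.mean(np.minimum(np.abs(sd(r.x)),.01)**2))
E
python3 - <<'E'
from h import *
allP=[];H=[]
for c,idx in [("scene",0),("side",0),("wrist",0)]:
    p,d=snapshot(c)
    best=min((r for r in masks_of(c,"bar")[:3] ),key=lambda r:abs(np.median(maskpts(c,r["pixels"],d,0)[0][:,1])-.22))
    P,_=maskpts(c,best["pixels"],d,1); P=P[P[:,2]>.006]
    print(c,len(P))
    for f in (0,1):
        x,e=hexfit(P,[.56,.22,0.1],free_z=f); print(" bar",np.round(x,4),round(e,4))
    if c!="wrist": allP.append(P)
    # flap
    r=masks_of(c,"flap")[0]
    mk=cv2.dilate(r["pixels"].astype(np.uint8),np.ones((5,5)))
    P,uv=maskpts(c,mk,d,0)
    hsv=cv2.cvtColor(p,cv2.COLOR_BGR2HSV)[uv[:,1],uv[:,0]]
    grey=(hsv[:,1]<80)&(hsv[:,2]>60)&(abs(P[:,2]-.0765)<.006)
    T=P[grey]; rc=cv2.minAreaRect((T[:,:2]*1000).astype(np.float32)); print(" flap",rc,np.median(T[:,2]))
    o=(hsv[:,1]>120)&(hsv[:,0]<25)&(P[:,2]>.085)
    Hh=P[o]; print(" handle",len(Hh),np.round(Hh.min(0),3),np.round(Hh.max(0),3),np.round(np.median(Hh[Hh[:,2]>.105],0),4))
    top=Hh[Hh[:,2]>.106]
    if len(top)>5: print("  top",np.round(top.min(0),3),np.round(top.max(0),3))
print(hexfit(np.vstack(allP),[.56,.22,.1]),get_time_s())
E
```

```text
scene 621
 bar [ 0.5543  0.2183 -0.0661] 0.0018
 bar [ 0.5538  0.2184 -0.0653  0.0249] 0.0017
 flap ((497.606689453125, -188.06484985351562), (164.57675170898438, 175.01028442382812), 8.338448524475098) 0.07719998051096129
 handle 59 [ 0.425 -0.236  0.085] [ 0.446 -0.157  0.125] [ 0.4343 -0.1717  0.1184]
  top [ 0.425 -0.232  0.106] [ 0.446 -0.158  0.125]
side 543
 bar [ 0.5539  0.2185 -0.0638] 0.0016
 bar [ 0.5538  0.2185 -0.064   0.0238] 0.0016
 flap ((496.6725158691406, -186.9257049560547), (160.501708984375, 176.32179260253906), 8.636123657226562) 0.07613097178986472
 handle 64 [ 0.424 -0.234  0.086] [ 0.443 -0.159  0.123] [ 0.4328 -0.1908  0.1182]
  top [ 0.424 -0.234  0.107] [ 0.443 -0.159  0.123]
wrist 1390
 bar [ 0.554   0.2181 -0.0584] 0.001
 bar [ 0.5536  0.2181 -0.0585  0.0251] 0.0007
 flap ((497.72100830078125, -188.66766357421875), (160.5186309814453, 172.59849548339844), 8.57635498046875) 0.07552870264964097
 handle 195 [ 0.436 -0.235  0.085] [ 0.589 -0.01   0.303] [ 0.442  -0.2202  0.1196]
  top [ 0.436 -0.235  0.106] [ 0.589 -0.01   0.303]
(array([ 0.55405876,  0.2184332 , -0.06454456]), np.float64(0.0016981190333714142)) 2.1
```

```bash
cat >> h.py <<'E'
CY=np.deg2rad(8.5); AX=np.array([np.cos(CY),np.sin(CY),0]); AY=np.array([-np.sin(CY),np.cos(CY),0]); Z=np.array([0,0,1.])
HINGE=np.array([.5766,-.1762,.071])
G=grasp_offset() if callable(grasp_offset) else grasp_offset
def rot(fwd,tilt=0.0):
    """jaw axis (tool y) along fwd (horizontal unit) ; tilt>0: tool z leans toward fwd"""
    fwd=np.array(fwd,float); fwd/=np.linalg.norm(fwd)
    z=np.sin(tilt)*fwd-np.cos(tilt)*Z; y=np.cos(tilt)*fwd+np.sin(tilt)*Z
    return np.stack([np.cross(y,z),y,z],1)
def handle(t): return HINGE+AX*(-.145*np.cos(t)+.040*np.sin(t))+Z*(.145*np.sin(t)+.040*np.cos(t))
def htcp(t): return handle(t)-np.array([0,0,G])
BW=-0.063; BX=np.array([np.cos(BW),np.sin(BW),0]); BC=np.array([.554,.2183,.024])
E
python3 - <<'E'
from h import *
R=rot(AX); print(R)
for t in [0,.4,.8,1.2,1.6]: 
    print(t,np.round(htcp(t),3),inverse_kinematics(htcp(t),R))
print(inverse_kinematics(htcp(0)+[0,0,.08],R))
for s in (0,.0277,.0554):
  for a in (-30,0,30):
    R=rot(BX,np.deg2rad(a)); print(s,a,inverse_kinematics(BC+BX*s+R[:,2]*.003,R),inverse_kinematics(BC+BX*s-R[:,2]*.09,R))
T=HINGE-AX*.0785+AX*.02; T[2]=.029; R=rot(AX,np.deg2rad(30))
print(inverse_kinematics(T,R), inverse_kinematics(T+[0,0,.15],R))
E
```

```text
[[-0.14780941  0.98901586  0.        ]
 [ 0.98901586  0.14780941  0.        ]
 [ 0.          0.         -1.        ]]
0 [ 0.433 -0.198  0.092] [ 0.41610938  0.55963681 -0.04935828  2.06506562  0.05291994  0.51804079
  0.47663733]
0.4 [ 0.46  -0.194  0.146] [ 0.38810081  0.49747489 -0.04828219  1.95609401  0.03624191  0.68883492
  0.46603313]
0.8 [ 0.505 -0.187  0.184] [ 0.34664835  0.49639174 -0.04882765  1.80816184  0.03128396  0.83778169
  0.43112284]
1.2 [ 0.562 -0.178  0.202] [ 0.30185783  0.54849157 -0.04954507  1.64542338  0.03178579  0.94846317
  0.38939092]
1.6 [ 0.62  -0.17   0.196] [ 0.26086258  0.63592499 -0.0482794   1.49018628  0.0337212   1.01629297
  0.35260326]
[ 0.41232284  0.42797886 -0.04219273  1.98575297  0.02630227  0.72836878
  0.50265432]
0 -30 [-0.27507991  1.01750241 -0.08656339  1.32206576 -0.1282345   1.29200934
 -0.33581606] [-0.26761486  0.98933325 -0.06451331  1.12010019 -0.13259764  1.52394659
 -0.34009956]
0 0 [-0.41052838  0.79734917 -0.00250489  1.77249917  0.00331225  0.57174838
 -0.47806378] [-0.4092403   0.66232869 -0.00456259  1.71813291  0.0040
[... 787 characters left out ...]
1.09417997 -0.07480569  1.11509389 -0.11836238  1.42569012
 -0.32707392] [-0.25287252  1.09072199 -0.05569224  0.87354217 -0.12551203  1.67190978
 -0.33522179]
0.0554 0 [-0.37003858  0.85138322 -0.0047644   1.61776316  0.00575322  0.67245996
 -0.44067877] [-0.37070004  0.72881193 -0.00361192  1.56428     0.00320605  0.84850652
 -0.43851395]
0.0554 30 [ 0.15503252  1.14279662 -1.15226733  2.00743626  1.86887199  1.19740629
 -2.0022453 ] [ 0.13404825  0.91866088 -1.15070353  2.08407733  1.68468105  1.11101352
 -2.02373627]
[ 1.14519615  1.07526247 -1.14577725  2.24543503  2.00748133  0.65927606
 -1.22344889] [ 0.8531925   0.46360873 -0.54272594  2.14986747 -0.26334255  0.13922266
  0.81341499]
```

```bash
python3 - <<'E'
from h import *
R=rot(AX)
grip(.05,30)
move_to(htcp(0)+[0,0,.07],R)
line_to(htcp(0),R,.12)
p,d=snapshot("wrist"); cv2.imwrite("pics/w1.png",p)
p,d=snapshot("side"); cv2.imwrite("pics/s1.png",cv2.resize(p[60:220,180:400],None,fx=3.5,fy=3.5))
print(get_time_s(),get_tool_pos(),get_ft_force(),get_grip_width())
E
```

```text
4.5333 [ 0.43402649 -0.19775081  0.09306111] [-0.23217252 -0.5581278   0.33574868] 0.05036786896940115
```

View pics/w1.png

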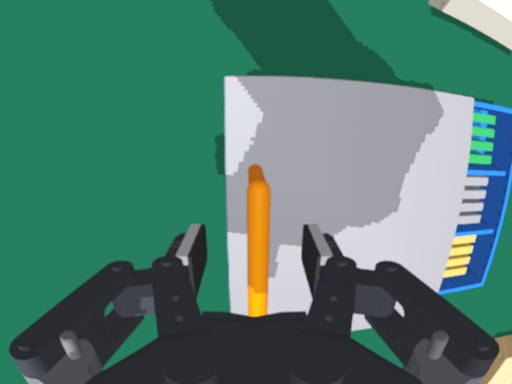

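View pics/s1.png

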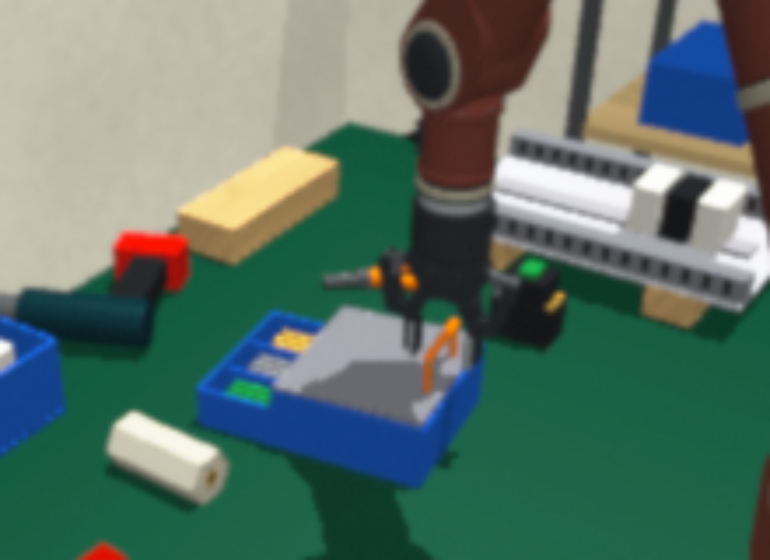

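The handle (wrist ~(258,240)) runs centred and parallel between the pads (190 and 318). I'll close on it and follow the arc.

```bash
python3 - <<'E'
from h import *
R=rot(AX)
grip(0,30); print("w",get_grip_width(),get_ft_force())
for t in np.linspace(0.16,1.6,10):
    line_to(htcp(t),R,.2); print(round(t,2),np.round(get_ft_force(),1),np.round(get_grip_width(),4))
p,d=snapshot("side"); cv2.imwrite("pics/s2.png",cv2.resize(p[60:220,180:400],None,fx=3.5,fy=3.5))
print(get_time_s())
E
```

```text
w 0.008903273967598688 [ 5.22271828  1.65457051 -0.1009181 ]
0.16 [ 6.9  1.5 -4.6] 0.0088
0.32 [ 8.2 -0.1 -6.4] 0.0085
0.48 [ 9.8  0.4 -9. ] 0.0092
0.64 [  9.4  -0.  -11.1] 0.0086
0.8 [  5.9  -1.  -10. ] 0.0086
0.96 [ 4.3 -1.5 -9.8] 0.009
1.12 [ 1.3 -1.7 -6.2] 0.0089
1.28 [ 1.4 -1.  -2.1] 0.009
1.44 [ 0.2 -1.6  0.9] 0.009
1.6 [ 1.2 -1.5  0.9] 0.0089
7.6917
```

View pics/s2.png

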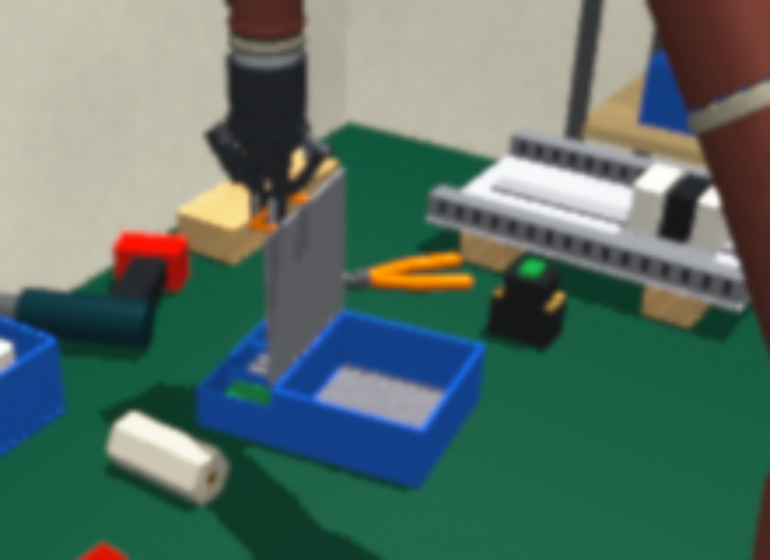

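The flap stands about vertical in side view, handle in the jaws and tier open. Next I release it and go to the red bar.

```bash
cat >> h.py <<'E'
D=np.deg2rad
def rollpose(c,bx,psi,t0=6,e=.0025,lift=.0005,ret=.0052):
    """TCP pose for bar (start centre c) rolled by psi deg about its far lower edge, gripped on its side edges"""
    a=D(30-psi); cc=np.array([c[0],c[1],0])+bx*(.01386-.02771*np.sin(a))+Z*(.02771*np.cos(a)+lift)
    R=rot(bx,D(t0-psi)); return cc+R[:,2]*(e+ret),R
E
python3 - <<'E'
from h import *
grip(.03); line_to(htcp(1.6)+[0,0,.11],None,.2)
p,d=snapshot("side"); 
r=masks_of("side","flap"); 
for q in r[:2]:
    P,_=maskpts("side",q["pixels"],d,1); P=P[P[:,2]>.09]; dd=P-HINGE
    s=dd@AX; z=dd[:,2]; print(q["score"],len(P),np.polyfit(z,s,1), np.median(s))
for t0 in (0,6,8):
  for psi in (0,20,37): print(t0,psi,inverse_kinematics(*rollpose(BC,BX,psi,t0)))
print(get_time_s())
E
```

```text
0.58 708 [ 0.02715442 -0.00254289] -0.0003365381341068732Traceback (most recent call last):
  File "<stdin>", line 7, in <module>
    raise TypeError("expected non-empty vector for x")
TypeError: expected non-empty vector for x
```

```bash
python3 - <<'E'
from h import *
for t0 in (0,6,8):
  for psi in (0,20,37): print(t0,psi,inverse_kinematics(*rollpose(BC,BX,psi,t0)))
R=rot(BX); grip(.072,35)
move_to(BC+[0,0,.12],R)
print(get_time_s(),get_joints())
for t0 in (0,6,8):
  for psi in (0,20,37): print(t0,psi,np.round(inverse_kinematics(*rollpose(BC,BX,psi,t0)),2))
p,d=snapshot("wrist"); cv2.imwrite("pics/w3.png",p)
r=masks_of("wrist","bar")[0]; P,_=maskpts("wrist",r["pixels"],d,1); P=P[P[:,2]>.006]
print(r["score"],r["bbox"],hexfit(P,[.554,.218,-.06]),hexfit(P,[.554,.218,-.06],free_z=True))
E
```

```text
0 0 [-0.40293031  0.80392274 -0.01489922  1.77367593  0.02006587  0.56414041
 -0.49322638]
0 20 [-0.29514579  0.93985386 -0.08289721  1.45229938 -0.08238347  1.07284554
 -0.36682055]
0 37 [-0.25971183  1.10419688 -0.08264483  1.15758488 -0.15364348  1.48856262
 -0.32226753]
6 0 [-0.45612501  0.78011865  0.03006412  1.85741871  0.07195419  0.41322039
 -0.56331171]
6 20 [-0.31462773  0.89360404 -0.07539737  1.54280233 -0.05318076  0.92969191
 -0.39490407]
6 37 [-0.26838862  1.0461404  -0.08439127  1.25356345 -0.1284789   1.34960621
 -0.33185605]
8 0 [-0.47834087  0.77438983  0.05084538  1.88486176  0.09070442  0.36218162
 -0.59003907]
8 20 [-0.323339    0.87923703 -0.0699543   1.57268554 -0.04416678  0.88150403
 -0.40478286]
8 37 [-0.27182652  1.02754724 -0.08460616  1.28524928 -0.1200319   1.30292469
 -0.33629004]
10.875 [-0.3914934   0.62347747 -0.02865669  1.69011848  0.02473769  0.82705573
 -0.49713079]
0 0 [-0.4   0.8  -0.03  1.77  0.03  0.56 -0.51]
0 20 [-0.29  0.94 -0.1   1.45 -0.07  1.07 -0.38]
0 37 [-0.24  1.11 -0.13  1.16 -0.12  1.49 -0.35]
6 0 [-0.45  0.78  0.03  1.86  0.08  0.41 -0.57]
6 20 [-0.31  0.89 -0.09  1.54 -0.04  0.93 -0.4 ]
6 37 [-0.25  1.05 -0.12  1.25 -0.1   1.35 -0.35]
8 0 [-0.48  0.77  0.05  1.88  0.09  0.36 -0.59]
8 20 [-0.32  0.88 -0.08  1.57 -0.03  0.88 -0.41]
8 37 [-0.26  1.03 -0.12  1.28 -0.1   1.3  -0.36]
0.93 [221.1, 119.4, 285.2, 245.0] (array([ 0.55356909,  0.21832491, -0.06319917]), np.float64(0.0009766278719409312)) (array([ 0.55353905,  0.21822178, -0.06360618,  0.02498104]), np.float64(0.0005536092974506751))
```

View pics/w3.png

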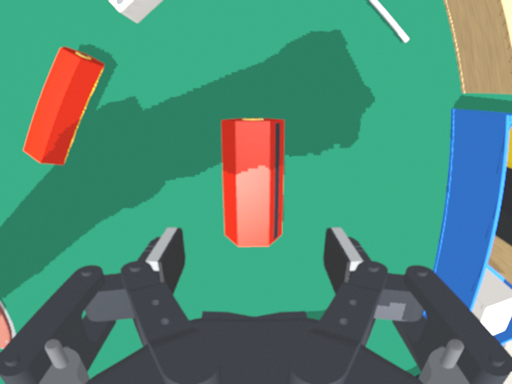

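Wrist view: the bar is at (252,182), aligned with the jaws, black line on the far side, and the fits agree within 1 mm. Rolling.

```bash
python3 - <<'E'
from h import *
c=np.array([.5537,.2183,.024])
p0,R0=rollpose(c,BX,0,6)
move_to(p0-R0[:,2]*.05,R0); line_to(p0,R0,.12)
print(get_tool_pos()-p0,get_ft_force())
grip(.04,35); print("w",get_grip_width(),np.round(get_ft_force(),1))
for psi in (8,16,24,31,37):
    p,R=rollpose(c,BX,psi,6); line_to(p,R,.06); print(psi,round(get_grip_width(),4),np.round(get_ft_force(),1))
q,d=snapshot("side"); cv2.imwrite("pics/s4.png",cv2.resize(q[130:270,120:280],None,fx=4,fy=4))
q,d=snapshot("wrist"); cv2.imwrite("pics/w4.png",q)
print(get_time_s())
E
```

```text
[0.00123691 0.00016167 0.00092956] [ 0.98664258 -1.0081783   0.01000306]
w 0.05234278874537895 [-1.3 -0.2  7.2]
8 0.0525 [ 4.2 -2.2  4. ]
16 0.0529 [-2.9  0.2 10.4]
24 0.0526 [-3.1  1.5 10.4]
31 0.052 [-2.7  1.8  9.3]
37 0.0521 [-1.9  1.6  8.9]
13.8583
```

View pics/s4.png

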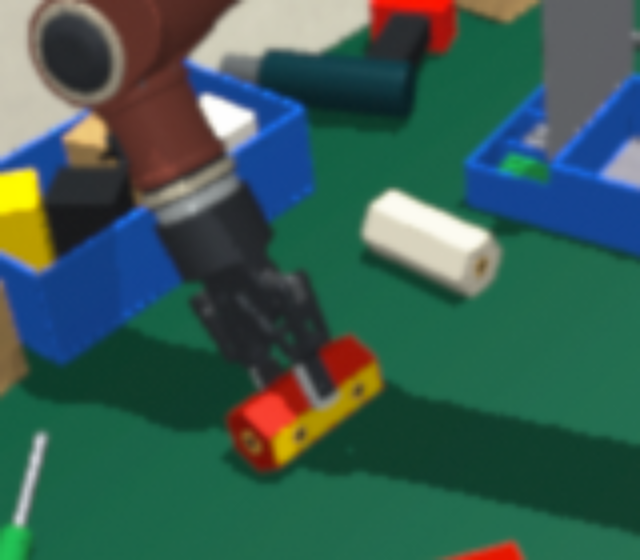

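View pics/w4.png

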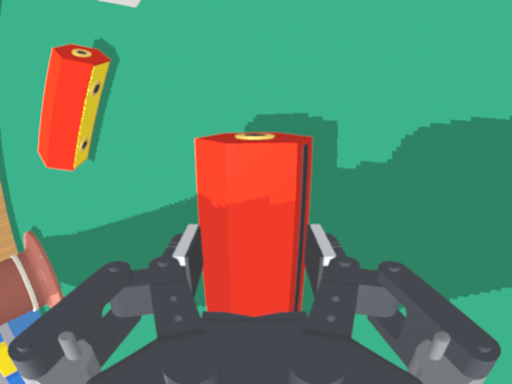

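Side view: the bar stands tipped in the jaws, yellow face now on the robot's upper side. Width suggests it is a little ahead of the plan, in the right direction. I'll ease the jaws open and back out.

```bash
cat >> h.py <<'E'
def barfit(cams,x0,near):
    allP=[]
    for c in cams:
        p,d=snapshot(c)
        L=[maskpts(c,r["pixels"],d,1)[0] for r in masks_of(c,"bar")[:4]]
        L=[P[P[:,2]>.006] for P in L]; L=[P for P in L if len(P)>100 and np.hypot(*(np.median(P[:,:2],0)-near))<.06]
        if not L: print(c,"none"); continue
        P=L[0]; x,e=hexfit(P,x0,free_z=True); print(c,len(P),np.round(x,4),round(e,4)); allP.append(P)
    return
E
python3 - <<'E'
from h import *
grip(.060); hold(.2); print(get_grip_width(),np.round(get_ft_force(),1))
p=np.array(get_tool_pos()); R=np.array(get_tool_rot())
line_to(p-R[:,2]*.02,None,.05)
grip(.075); line_to(p-R[:,2]*.09,None,.2)
barfit(["side","scene","wrist"],[.581,.218,-.063],[.575,.218])
q,d=snapshot("side"); cv2.imwrite("pics/s5.png",cv2.resize(q[130:270,120:280],None,fx=4,fy=4))
print(get_time_s())
E
```

```text
0.059829887023832184 [ 0.6  0.4 -1. ]
side 547 [ 0.5765  0.2194 -0.0705  0.024 ] 0.0015
scene 605 [ 0.5765  0.2195 -0.074   0.0249] 0.0017
wrist 9289 [ 0.5772  0.219  -0.0671  0.0255] 0.0005
16.0
```

View pics/s5.png

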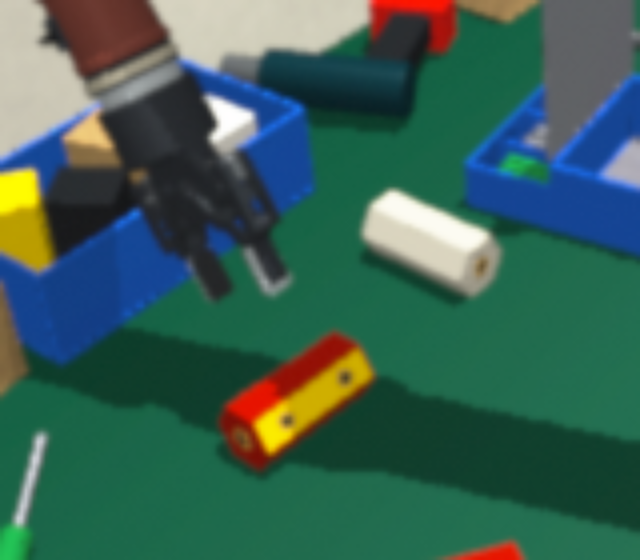

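First roll done: it rests flat with the yellow face (side crop ~(310,395)) on the upper robot side, centre (0.577, 0.219). Second roll.

```bash
python3 - <<'E'
from h import *
c=np.array([.577,.2192,.024]); w=-.069; bx=np.array([np.cos(w),np.sin(w),0])
p0,R0=rollpose(c,bx,0,6)
move_to(p0-R0[:,2]*.06,R0); line_to(p0,R0,.12)
grip(.04,35); print("w",get_grip_width(),np.round(get_ft_force(),1))
for psi in (8,16,24,31,37):
    p,R=rollpose(c,bx,psi,6); line_to(p,R,.06); print(psi,round(get_grip_width(),4),np.round(get_ft_force(),1))
grip(.060); hold(.2); print(get_grip_width(),np.round(get_ft_force(),1))
p=np.array(get_tool_pos()); R=np.array(get_tool_rot())
line_to(p-R[:,2]*.02,None,.05)
grip(.075); line_to(p-R[:,2]*.07,None,.2)
move_to(c+bx*.023+[0,0,.11],rot(bx))
barfit(["side","scene","wrist"],[.60,.219,-.07],[.60,.219])
q,d=snapshot("side"); cv2.imwrite("pics/s6.png",cv2.resize(q[130:270,120:280],None,fx=4,fy=4))
q,d=snapshot("wrist"); cv2.imwrite("pics/w6.png",q)
print(get_time_s())
E
```

```text
w 0.05269265792569293 [-2.  -0.2  5.6]
8 0.0528 [ 4.5 -2.7  3.4]
16 0.0526 [-2.8 -0.5 11.3]
24 0.0527 [-4.2  1.3  9. ]
31 0.0526 [-3.2  2.4  8.6]
37 0.0526 [-0.5  1.3  7.7]
0.05965560285626199 [ 0.4 -0.  -1. ]
side 516 [ 0.6004  0.2196 -0.0773  0.0244] 0.0017
scene 620 [ 0.5999  0.22   -0.0747  0.0252] 0.0017
wrist 7744 [ 0.5997  0.2201 -0.0729  0.0258] 0.0006
22.2333
```

View pics/s6.png

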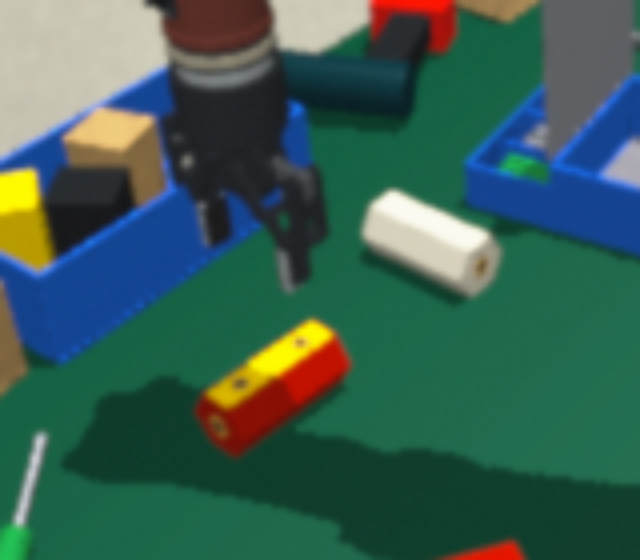

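View pics/w6.png

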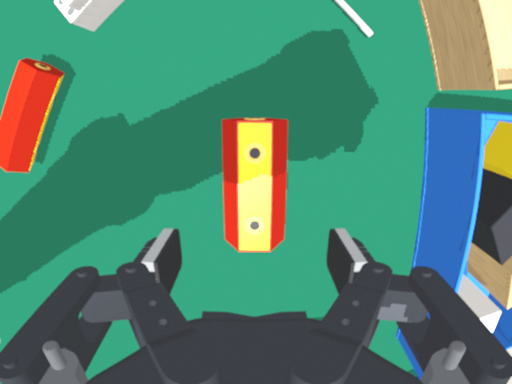

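Yellow with both inserts is on top (wrist (254,152), (254,225)), bar flat at (0.600, 0.220). Now a straight-down grasp at half height and a check of how it hangs.

```bash
python3 - <<'E'
from h import *
c=np.array([.5998,.2200,.024]); w=-.074; bx=np.array([np.cos(w),np.sin(w),0]); R=rot(bx)
p=c+[0,0,-(.012+.0052)]
line_to(p,R,.12); print(get_tool_pos()-p,get_ft_force())
grip(.04,40); print("w",get_grip_width(),np.round(get_ft_force(),1),get_tool_pos()-p)
q,d=snapshot("wrist"); cv2.imwrite("pics/w7.png",q)
line_to(p+[0,0,.02],None,.05); print("w",get_grip_width(),np.round(get_ft_force(),1))
q,d=snapshot("wrist"); cv2.imwrite("pics/w7b.png",q)
q,d=snapshot("side"); cv2.imwrite("pics/s7.png",cv2.resize(q[130:270,120:280],None,fx=4,fy=4))
print(get_time_s())
E
```

```text
[0.00074444 0.0002972  0.00092347] [ 0.6446024  -0.36052307  0.19583393]
w 0.0536531133796452 [-1.9 -0.5  5.8] [0.00088655 0.00022658 0.00135613]
w 0.05337390052172057 [-0.4  0.9 -3.1]
24.4667
```

View pics/w7b.png

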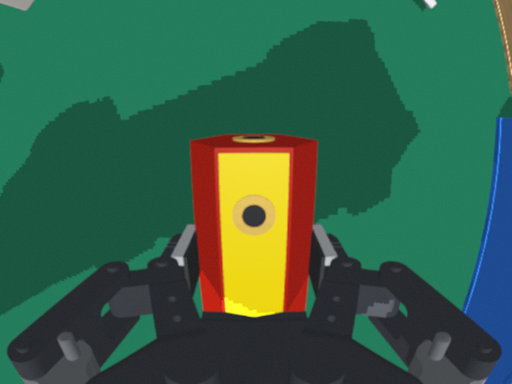

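View pics/s7.png

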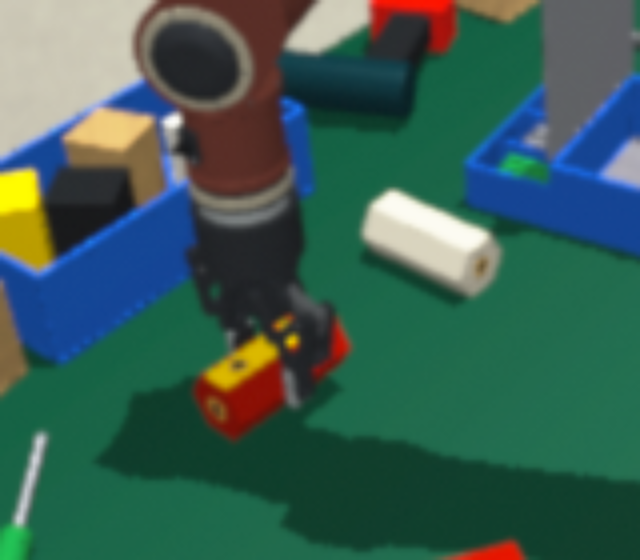

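Bar hangs level, yellow face symmetric between the jaws (wrist (254,215)), weight 3.1 N. Check the tier's position from its rim before going in.

```bash
python3 - <<'E'
from h import *
for c in ("scene","side"):
    p,d=snapshot(c); 
    vv,uu=np.nonzero(d>0); P=unproj(c,np.stack([uu,vv],1),d[vv,uu])
    T0=HINGE-AX*.0785; dd=P-T0; a=dd@AX; b=dd@AY
    box=(abs(a)<.11)&(abs(b)<.11)
    rim=box&(P[:,2]>.064)&(P[:,2]<.071)&(a<.07)
    A=a[rim];B=b[rim]
    print(c,rim.sum(),"x",np.round(np.percentile(A,[1,5,50,95]),4),"y",np.round(np.percentile(B,[1,5,95,99]),4))
    f=box&(P[:,2]<.012)&(abs(a)<.085)&(abs(b)<.08)&(P[:,2]>.001)
    print("  floor",f.sum(),np.median(P[f,2]),np.percentile(a[f],[2,98]),np.percentile(b[f],[2,98]))
R=rot(AX); T=HINGE-AX*.0785
for z in (.03,.16): print(inverse_kinematics([*(T-AX*.008)[:2],z],R))
E
```

```text
scene 144 x [-0.085  -0.0827 -0.0718  0.0585] y [-0.0669 -0.0541  0.0874  0.0885]
  floor 198 0.0069099934570994 [-0.08170567 -0.00660431] [-0.06225911  0.01607826]
side 194 x [-0.0838 -0.0833 -0.0364  0.0587] y [-0.0878 -0.0846  0.0871  0.0885]
  floor 423 0.005797218726698099 [-0.08352926  0.0739509 ] [-0.07877939  0.04263042]
[ 0.46744987  0.72665334 -0.21733731  1.96346134  0.31324776  0.48352112
  0.17294747]
[ 0.50405732  0.52313089 -0.2645957   1.86417417  0.187191    0.77828913
  0.28779996]
```

```bash
python3 - <<'E'
from h import *
p=np.array(get_tool_pos()); line_to([p[0],p[1],.15],None,.15)
T=HINGE-AX*.0785-AX*.006; R=rot(AX)
move_to([.50,.03,.15],R); print(get_time_s(),get_grip_width())
line_to([T[0],T[1],.15],R,.15)
line_to([T[0],T[1],.035],R,.12); print(np.round(get_ft_force(),1))
q,d=snapshot("side"); cv2.imwrite("pics/s8.png",cv2.resize(q[100:220,200:350],None,fx=4,fy=4))
line_to([T[0],T[1],.0168],R,.04); print(np.round(get_ft_force(),1),get_tool_pos())
for z in (.0155,.0143,.013,.012,.011):
    line_to([T[0],T[1],z],R,.03); f=get_ft_force(); print(z,np.round(f,1),np.round(get_tool_pos()[2],4))
    if f[2]>0: break
q,d=snapshot("wrist"); cv2.imwrite("pics/w8.png",q)
print(get_time_s(),get_grip_width())
E
```

```text
26.4083 0.05366223312571921
[-0.3  1.1 -3.6]
[-0.1  0.2 -3.2] [ 0.49295589 -0.18862125  0.01655839]
0.0155 [-0.5 -0.  -4. ] 0.0156
0.0143 [ 0.3 -0.  -3.4] 0.0143
0.013 [ 0.6 -0.3 -1.4] 0.0132
0.012 [-1.8  0.   6.5] 0.0131
30.8333 0.05364610743018493
```

View pics/s8.png

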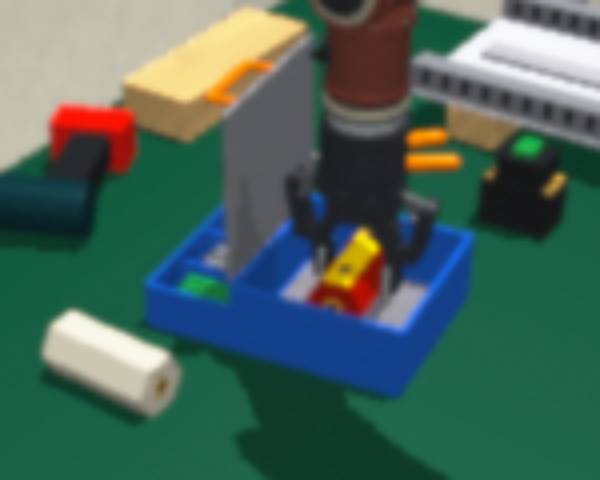

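View pics/w8.png

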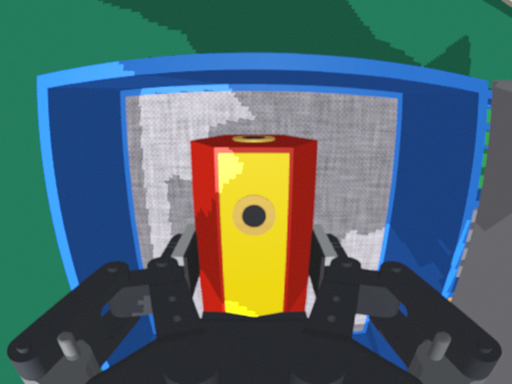

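The bar is on the tier floor (force turned to +6.5 N), yellow up, centred between the blue walls, flap standing at right. Release, back out and check.

```bash
python3 - <<'E'
from h import *
grip(.072); hold(.3)
p=np.array(get_tool_pos()); line_to([p[0],p[1],.10],None,.12); line_to([p[0]-.02,p[1],.16],None,.15)
T=HINGE-AX*.0785
q,d=snapshot("wrist"); cv2.imwrite("pics/w9.png",q); r=masks_of("wrist","bar")[0]
P,_=maskpts("wrist",r["pixels"],d,1); P=P[P[:,2]>.012]
for f in (0,1): 
    x,e=hexfit(P,[T[0],T[1],CY],zc=.029,free_z=f); dd=x[:2]-T[:2]; print(r["score"],np.round(x,4),e,"tier xy",dd@AX[:2],dd@AY[:2],"yaw",x[2]-CY)
q,d=snapshot("side"); cv2.imwrite("pics/s9.png",cv2.resize(q[60:220,180:400],None,fx=3.5,fy=3.5))
# handle now
vv,uu=np.nonzero(d>0);P=unproj("side",np.stack([uu,vv],1),d[vv,uu]);hsv=cv2.cvtColor(q,cv2.COLOR_BGR2HSV)[vv,uu]
dd=P-HINGE;o=(hsv[:,1]>150)&(abs(hsv[:,0]-13)<6)&(abs(dd@AX)<.09)&(abs(dd@AY)<.05)&(P[:,2]>.15)
print(o.sum(),np.round(np.median(P[o],0),4),handle(1.6),get_time_s())
E
```

```text
0.91 [ 0.4921 -0.1891  0.1518] 0.0008554637484321113 tier xy -0.006989126704511986 -0.00023455146282759542 yaw 0.0034194770527770646
0.91 [ 0.4922 -0.1891  0.1519  0.0298] 0.000590810815622219 tier xy -0.00690820317005065 -0.00029417185713066026 yaw 0.0035597013851751125
62 [ 0.6133 -0.1659  0.2178] [ 0.62033119 -0.16966433  0.21477019] 33.0667
```

View pics/w9.png

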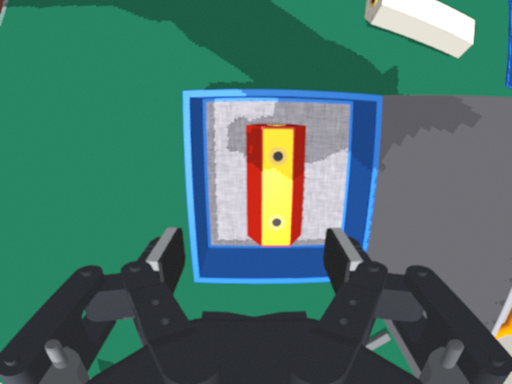

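View pics/s9.png

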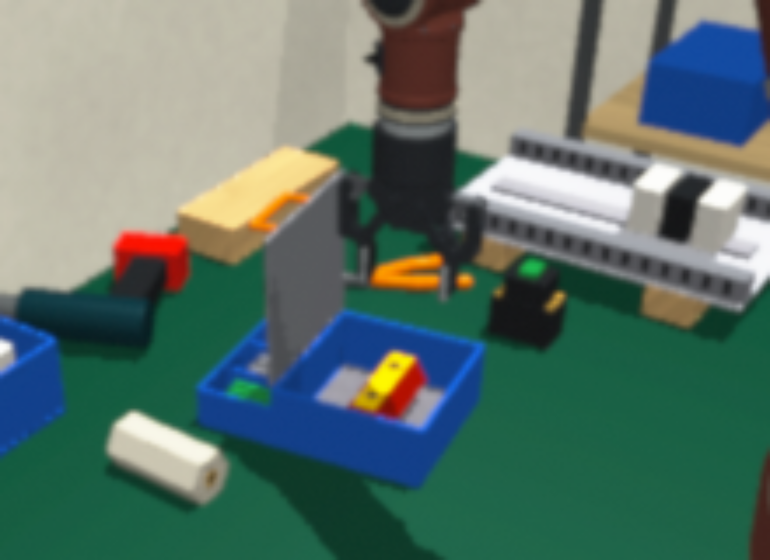

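Bar lies flat at tier (−7, 0) mm, aligned to 0.003 rad, flap still at ~1.6. Now close the flap along the reverse arc.

```bash
python3 - <<'E'
from h import *
R=rot(AX)
p=np.array(get_tool_pos()); line_to([p[0],p[1],.33],None,.2)
grip(.03,30); move_to(htcp(1.6)+[0,0,.12],R)
line_to(htcp(1.6),R,.12); print(np.round(get_ft_force(),1))
q,d=snapshot("wrist"); cv2.imwrite("pics/w10.png",q)
grip(0,30); print(get_grip_width(),np.round(get_ft_force(),1),get_time_s())
E
```

```text
[ 0.2 -0.1 -0.4]
0.008854685546995594 [-0.5  0.7  2.1] 36.7
```

View pics/w10.png

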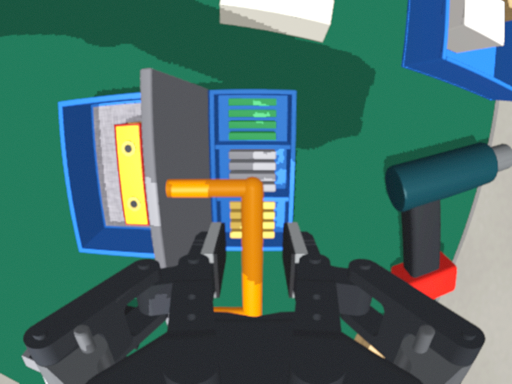

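The handle (wrist (252,250)) is between the pads and now gripped, width 8.9 mm as before. Closing.

```bash
python3 - <<'E'
from h import *
R=rot(AX)
for t in list(np.linspace(1.44,.16,9))+[.05,0,-.012]:
    line_to(htcp(t),R,.18 if t>.1 else .05); f=get_ft_force(); print(round(t,2),np.round(f,1),np.round(get_grip_width(),4))
    if f[2]>25: break
grip(.05); print(np.round(get_ft_force(),1))
line_to(htcp(0)+[0,0,.09],R,.15)
line_to(htcp(0)+[.09,.16,.2],R,.2)
for c in ("side","scene"):
    q,d=snapshot(c); cv2.imwrite(f"pics/{c}11.png",cv2.resize(q[60:260,120:400],None,fx=2.8,fy=2.8))
    vv,uu=np.nonzero(d>0);P=unproj(c,np.stack([uu,vv],1),d[vv,uu]);hsv=cv2.cvtColor(q,cv2.COLOR_BGR2HSV)[vv,uu]
    dd=P-HINGE;a=dd@AX;b=dd@AY
    o=(a<-.01)&(a>-.155)&(abs(b)<.08)&(P[:,2]>.06)&(P[:,2]<.09)&(hsv[:,1]<80)
    print(c,o.sum(),"slope,z0",np.polyfit(a[o],P[o,2],1))
    print([ (r["score"],) for r in masks_of(c,"spare")[:1]])
print(get_time_s())
E
```

```text
1.44 [-0.1  0.8  3.6] 0.009
1.28 [-0.9  1.3  7. ] 0.0088
1.12 [-2.6  0.6  8.2] 0.0087
0.96 [-3.5  0.9  8.1] 0.0089
0.8 [-5.1  1.3  6.5] 0.0086
0.64 [-4.1 -0.2  3.4] 0.0087
0.48 [-2.2  0.2  0.5] 0.0089
0.32 [-0.9  1.3 -1. ] 0.0089
0.16 [-0.5  1.6 -1.5] 0.0088
0.05 [ 1.5  1.9 -1.1] 0.0086
0 [ 3.7  2.9 -1.8] 0.0084
-0.01 [2.7 4.8 6.1] 0.0086
[ 1.8 -0.8  0.6]
side 931 slope,z0 [-0.00042134  0.07321755]
[(0.56,)]
scene 1143 slope,z0 [0.00154542 0.07456023]
[(0.6,)]
42.9333
```

View pics/side11.png

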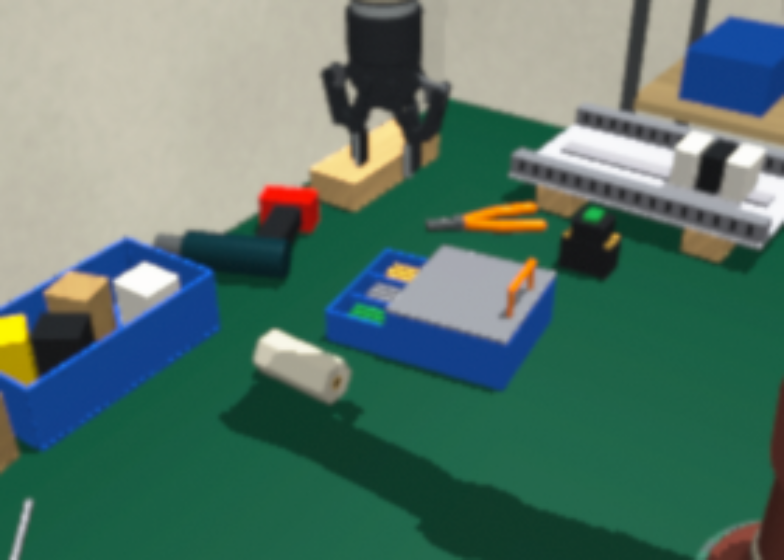

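Flap is shut flat (slope under 0.002), gripper clear, other parts untouched.

```bash
python3 -c "
from cell import *
print(job_done(),get_time_s())"
```

```text
the job is handed in; nothing more can be done
the job is handed in; nothing more can be done
```

The red bar is in the case's lower tier, yellow face up, and the flap is shut. I handed the job in shortly after 43 s of the 72 s, with no verdict reported.

- **Flap opening:** I lifted it by the orange handle to about 1.6 rad and released it. It stayed there until I closed it.
- **Bar choice:** of the three red bars I took the one farthest to the robot's right, at (0.554, 0.218). It had the black line on its far side and yellow low on the robot's side, as described.
- **Rolling:** I rolled it twice, 60° each time, and it settled flat after each roll. Its centre never rose far enough to count as lifting it off the bench. In each roll the bar slipped by my estimate about 8° in the jaws, in the rolling direction, and moved about 23 mm rather than 27.7. The camera fits still showed it flat both times.
- **Placing:** I lowered it to the tier floor until it touched, then released it. The wrist camera put it 7 mm from the tier's centre along x, 0 mm along y and 0.003 rad out of line. Its centre was 29.8 mm above the bench, against 29 expected.
- **Closing:** the measured tilt of the shut flap is under 0.002 rad in both fixed cameras. They read the flap's top face at 73 and 75 mm, against the 76 expected; I took this as calibration error. The gripper was open and clear.
- **Not checked:** I could not see the bar again once the flap was shut. I judged the other parts undisturbed from the last side picture, without measuring them again.

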